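# Open both doors of the slant-front glaze cupboard

## Robot

A 7-joint arm with a two-finger parallel gripper is mounted at the origin on the work surface. World frame = base frame: x ahead of the robot, y to its left, z up, the work surface at z = 0. Lengths are in m, angles in rad, forces in N, time in s.
With the tool pointing down it reaches from about 0.4 to 0.875 m from the base axis. Payload 19.3 kg.
Tool frame: the origin (TCP) lies where the fingers leave the gripper's body, on its centre line; the fingertips stand bot.tip_reach ahead of it and the grasp point (between the pads) lies 54 mm ahead of it (bot.tip_reach is the distance from the TCP to the fingertips, in m); z points along the fingers, y is the line along which they close (so a half turn about z gives the same grasp; the last joint's range is limited). The gripper opens to 85 mm and grips with 20 to 120 N. Pads are 22 mm wide; open, the fingers measure 114 mm over their backs; the gripper's body (76 mm by 85 mm) begins 54 mm behind the grasp point. The pads swing forward as they close: fully open they stand 13 mm farther back than shut.
Start: joints at [1.239, 0.521, -0.036, 1.599, 0.021, 1.021, -0.113], TCP at [0.162, -0.604, 0.304] pointing down, gripper open.
Joint ranges: [-2.91, 2.91], [-0.3, 2.13], [-1.5, 1.42], [0.17, 2.43], [-1.26, 4.41], [0.16, 1.93], [-2.52, 2.52]. Speed limits (rad/s): [1.89, 1.89, 2.39, 2.39, 3.01, 3.01, 3.01].

## Interface

Orientations are given as [roll, pitch, yaw] about the fixed x, y, z axes, in that order (R = Rz(yaw) Ry(pitch) Rx(roll)).
In Python, from workcell import bot gives the robot as it stands. The module is installed in compiled form; this text tells all that it offers.
- The arm moves only by the shell command python3 -m jog 'ROWS' [FORCE]. ROWS is JSON, a list that holds one entry, the list of rows, each a list of 7 numbers: the shift along the tool's x, y, z in mm, then the turn, a rotation vector about the tool's x, y, z in rad, then the opening, from 0 (shut) to 1 (fully open). In form: [[[tx, ty, tz, wx, wy, wz, fingers], ...]]. A call has 1 to 5 rows; each row shifts and turns the commanded pose from where the row before left it, along the tool's axes as they then stand; what a row does not reach is not made up. A row lasts 1/10 s, in which the tool goes at most 50 mm and 8.59 degrees, less where a joint would pass 70% of its speed; a pose out of reach is approached as far as the arm can. A call is refused whole if a number of a shift passes 50 or a number of a turn 0.15, either way. A call with a gripper value outside its range is refused whole. The fingers move at their own pace and stop on an object; FORCE is the grip in N (left out, the last holds). Time passes only in rows, so rows that do not move let the fingers close. It gives the time, the measured TCP pose, the force, the opening and the grip force at its end, in the units of the state.
- bot.observe(): the state, without advancing time (a new reading comes with each control period).
- bot.grab_frame(name): name is "side" or "top"; returns a dict with "img" (400x640x3 uint8, red, green, blue), "intrinsics" (3x3 intrinsics, pixels), "k1" (the pictures are not rectified: a ray, as slopes to the right and down, at radius r is drawn at 1 + k1 r^2 times it, then the intrinsics apply), "R" (3x3) and "t" (3): a world point X has camera coordinates R X + t. Camera axes: x right, y down, z forward; pixel columns grow to the right and rows downward; lengths in m; the calibration is good to about 2 mm. A picture is of the moment at which its call begins. There is no depth.
- bot.job_done(): hands the job in; it is judged then, once.
Trained networks look in a picture, given as the dict that the camera call returned (one of the last four; its "shot" number tells which), for a name from the list of things; names that differ only in an ending like _2 or _b are one class to them, and where a whole thing is asked for, a point or a joint stands for the part that bears it (a point fixed in the world has none). Each returns a list of dicts, best first, with "conf" (0 to 1); they miss things now and then, are a little off and sometimes report something else, mostly with a low value. They report only what shows in the picture. A call takes as long as a camera call.
- bot.trace(query, picture): "region" (400x640 bool, what is visible of it).
- bot.spot_point(query, picture): "xyz" ([x, y, z] in m, in world coordinates, good to about 4 mm: a listed point, or the origin of a listed thing).
The state is a dict: "clock": time; "qpos": joint angles; "qd": joint speeds; "joint_efforts": joint torques, N m; "position": TCP position; "tool_rot": TCP orientation; "force": force on the tool from outside, world axes, zero at the start; "moment": the same for the moment, N m; "grip_width": finger opening in m; "finger_force": force on a finger pad.
Only numpy, scipy, OpenCV 4.12 (cv2) and the standard library are available. Lean on these libraries where they do the work, as an engineer would, in place of code of your own. Each camera call takes 0.05 s, during which the arm holds its last target. There are 200 camera calls.

## Task

Open up the glaze cupboard: first swing open the door that overlaps its neighbour, then draw the steel bolt on the edge of the second door fully back, down the slope, and swing that second door open too. Leave both doors wide open, each at least about square to the cupboard's face, with the bolt still drawn, and do not push about or tip the pots and other things standing on the cupboard's ware board or around it.

Things in the scene. Friction and masses are not known exactly. Their poses are not given: they have to be found in the camera images.
- cupboard: Plywood cupboard fixed to the bench, 250 mm deep (x), 330 wide (y), its sloping front closed by two doors side by side. Origin: centre of its underside; x points into it (away from the robot at yaw 0), y to its left, z up. It turns only about z. Its level top, 198 mm up, starts 60 mm behind the origin.
- slope_foot (a point): Lower end of the sloping face, mid-width: x = -120, z = 70 mm of the cupboard. The face climbs 220 mm at 35 degrees above level towards +x. Below, u = mm up the slope from here, y = mm left, n = mm out of the face along its normal (up and towards the robot, 35 degrees from vertical). Opening: u 20 to 200, y -145 to 145; for u above 100 it is empty down to n = -45.
- ware_board (a point): Middle of the front top edge of a board on posts over the cupboard's back, with two pots on it: 350 mm wide, 90 mm deep towards +x, 14 thick, top 314 mm above the bench, front edge at x = 45 mm of the cupboard. It leaves no room for a hand held upright at the bolt: come to the bolt tilted, about square to the slope.
- active_door (a joint): Left (+y) door's angle, rad: 0 shut, grows as its free edge lifts off the slope, 1.57 square to the face, stop 1.75. May start slightly ajar. 170 mm wide, u 5 to 199, 12 thick. Hinge axis runs up the slope at y 145, n 14. Shut, it lies at n 14 to 26, reaches to y -25, overlaps the other door by 15 mm and hides the bolt. Stiff hinge (0.5 N m): stays where left. 0.3 to 0.5 kg.
- passive_door (a joint): Right (-y) door's angle, rad: 0 shut, grows as its free edge lifts, stop 1.75. 135 mm wide, u 8 to 188, 12 thick. Hinge axis runs up the slope at y -145, n 0. Shut, it lies at n 0 to 12 and reaches to y -10. Cannot open while bolted or with the other door shut over it. Stiff hinge (0.4 N m): stays where left. 0.2 to 0.4 kg.
- bolt (a joint): Travel of the bolt, m: 0 shot up the slope into a keeper on the frame (may start up to 0.004 drawn), grows as it is drawn down the slope, stop at 0.026; it frees the door after about 0.015. Stiff slide (2 N): stays where it is left.
- active_handle (a point): Middle of the left door's handle: a steel bar 11 mm thick, 101 long, running up the slope, its axis 35 mm off the door's outer face, on 8 mm posts 38 mm either side of the middle; 150 mm across from the hinge axis. Door shut: u 102, y -5, n 61. Axes turn with the door: x up the slope, z out of its outer face.
- passive_handle (a point): Middle of the right door's handle, the same kind of bar, 35 mm off the door's outer face, 70 mm across from the hinge axis. Door shut: u 102, y -75, n 47. Axes as for the other handle.
- bolt_stud (a point): Point on the bolt's stud, a steel pin 11 mm thick standing out 45 mm sideways (+y when shut) from the right door's free edge; the point is on the pin's axis, 25 mm from its root. Shut and bolted: u 145, y 15, n 6. With the left door open there is free space all round it: about 50 mm up the slope to the frame.
- bowl: Small terracotta bowl on the ware board, 72 mm across, 45 mm high; origin at the centre of its underside.
- beaker: Terracotta beaker on the ware board, 56 mm across, 60 mm high; origin at the centre of its underside.
- glaze_jar: White glaze jar on the bench to one side of the cupboard, 64 mm across, 85 mm high; origin at the centre of its underside.
- mug: Blue mug on the bench on the cupboard's other side, 76 mm across, 90 mm high; origin at the centre of its underside.
- brush: Flat glaze brush lying on the bench to the right, about 200 mm long; to be left alone.
- wood_rib: Flat wooden rib, 110 x 50 x 8 mm, lying on the bench in front; origin at the centre of its underside.
- pot: Leather-hard terracotta pot on the blue banding wheel at the left, 136 mm across, 90 mm high; origin at the centre of its underside.

How it is judged:
By the outcome, as a careful person would: the job done as asked, in the order asked, and still so for the second after the job is handed in, with the robot touching nothing.
It also fails if it takes over 72 s, if anything falls off the work surface, if the arm or the gripper's body presses on something with over 40 N, if the wrist force passes 120 N, or if a joint passes its speed limit or range.

## Working session

There is one attempt and no reset: what is moved stays moved. The work goes in short steps, Python scripts to look and compute and a shell command to move; the robot and the scene stay as the last step left them, time stands still between calls to the robot, and variables do not carry over. Pictures are saved under pics/ and viewed, at most 10 in all, crops included, and the job is handed in when it is done.

```bash
mkdir -p pics; cat > h.py <<'E'
import numpy as np, cv2
from scipy.spatial.transform import Rotation as Ro
from workcell import bot
np.set_printoptions(precision=3,suppress=True)
def snap(cam,name):
    f=bot.grab_frame(cam); cv2.imwrite('pics/%s.png'%name,f['img'][:,:,::-1]); return f
E
python3 - <<'E'
from h import *
print(bot.tip_reach, bot.observe())
for c in ['side','top']:
    f=snap(c,c+'0')
    for q in ['cupboard','slope_foot','ware_board','active_handle','passive_handle','bolt_stud','bowl','beaker','glaze_jar','mug','wood_rib','pot','brush']:
        r=bot.spot_point(q,f)
        print(c,q,[(np.round(d['xyz'],4),round(d['conf'],2)) for d in r[:2]])
im=np.vstack([cv2.imread('pics/side0.png'),cv2.imread('pics/top0.png')])
cv2.imwrite('pics/both0.png',cv2.resize(im,(480,600)))
E
```

```text
0.0726 {'clock': 0.0, 'qpos': array([ 1.239,  0.522, -0.036,  1.6  ,  0.021,  1.021, -0.113]), 'qd': array([ 0.002, -0.001,  0.001,  0.001,  0.   ,  0.001, -0.001]), 'joint_efforts': array([  0.001, -92.712,   1.981, -36.994,   0.018,   0.008,  -0.   ]), 'position': array([ 0.162, -0.603,  0.303]), 'tool_rot': array([-3.14 ,  0.   ,  0.262]), 'force': array([ 0.685, -0.172, -0.121]), 'moment': array([ 0.017,  0.027, -0.001]), 'finger_force': 0.0, 'grip_width': 0.08551025451855293}
side cupboard [(array([ 0.626, -0.093,  0.005]), 0.91), (array([0.493, 0.37 , 0.001]), 0.43)]
side slope_foot [(array([ 0.508, -0.078,  0.066]), 0.56)]
side ware_board [(array([ 0.674, -0.096,  0.315]), 0.74)]
side active_handle [(array([ 0.555, -0.08 ,  0.188]), 0.72)]
side passive_handle [(array([ 0.551, -0.158,  0.17 ]), 0.83)]
side bolt_stud [(array([ 0.673, -0.096,  0.311]), 0.41)]
side bowl [(array([ 0.704, -0.176,  0.315]), 0.47)]
side beaker [(array([ 0.73 , -0.008,  0.314]), 0.84)]
side glaze_jar []
side mug [(array([ 0.546, -0.392,  0.   ]), 0.74), (array([ 0.672, -0.099,  0.311]), 0.73)]
side woo
[... 241 characters left out ...]
9)]
top slope_foot [(array([ 0.506, -0.073,  0.071]), 0.59)]
top ware_board [(array([ 0.672, -0.101,  0.313]), 0.68), (array([ 0.553, -0.08 ,  0.189]), 0.35)]
top active_handle [(array([ 0.554, -0.079,  0.189]), 0.62)]
top passive_handle [(array([ 0.557, -0.154,  0.17 ]), 0.87)]
top bolt_stud []
top bowl [(array([ 0.708, -0.178,  0.314]), 0.74), (array([ 0.38 , -0.304, -0.001]), 0.3)]
top beaker [(array([ 0.732, -0.009,  0.311]), 0.59)]
top glaze_jar [(array([ 0.495,  0.368, -0.002]), 0.77)]
top mug [(array([ 0.708, -0.176,  0.316]), 0.45)]
top wood_rib [(array([ 0.377,  0.168, -0.004]), 0.69)]
top pot [(array([0.421, 0.554, 0.049]), 0.63)]
top brush [(array([ 0.379, -0.306,  0.001]), 0.96)]
```

View pics/both0.png

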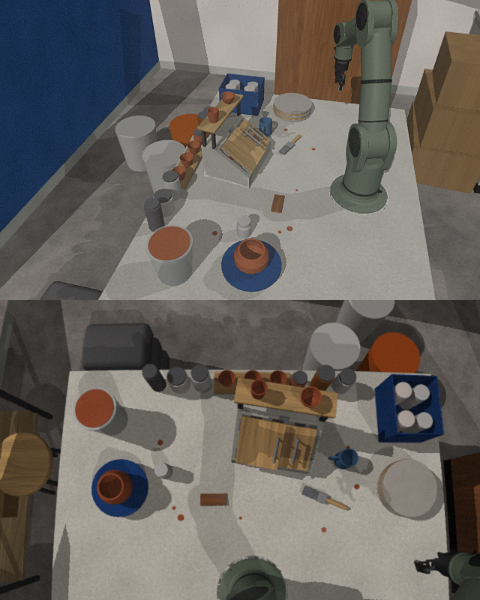

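```bash
cat >> h.py <<'E'
from scipy.optimize import least_squares
C35,S35=np.cos(np.radians(35)),np.sin(np.radians(35))
def act(th,off=47,r=150,u=102): return np.array([u,145-r*np.cos(th)+off*np.sin(th),14+r*np.sin(th)+off*np.cos(th)])
def cup(s): # (u,y,n) mm -> cupboard m
    u,y,n=s; return np.array([-120+u*C35-n*S35,y,70+u*S35+n*C35])/1e3
def world(p,s): return Ro.from_euler('z',p[2]).apply(cup(s))+[p[0],p[1],0]
def frame(p): return Ro.from_euler('z',p[2]).as_matrix()@np.array([[C35,0,-S35],[0,1,0],[S35,0,C35]]) # cols u,y,n
def seen(p,x): # world -> u,y,n mm
    return frame(p).T@(np.asarray(x)-world(p,(0,0,0)))*1e3
def rows(Rt,tcp,n,g):
    o=bot.observe(); R=Ro.from_euler('xyz',o['tool_rot']); P=o['position']
    w=(R.inv()*Ro.from_matrix(Rt)).as_rotvec(); tcp=np.asarray(tcp)
    out=[]
    for k in range(n):
        Rk=R*Ro.from_rotvec(w*k/n); d=Rk.inv().apply((tcp-P)/n)*1e3
        out.append([*np.round(d,1),*np.round(w/n,3),g])
    print('max step',np.linalg.norm(tcp-P)/n*1e3,'turn deg',np.degrees(np.linalg.norm(w))/n)
    for i in range(0,n,5): print([[list(map(float,r)) for r in out[i:i+5]]])
def obs():
    o=bot.observe(); print(*['%s %s'%(k,np.round(o[k],3)) for k in ('clock','position','tool_rot','force','grip_width','finger_force','qpos')]); return o
E
python3 - <<'E'
from h import *
M={'c':[(.626,-.093,.005),(.626,-.092,-.002)],'f':[(.508,-.078,.066),(.506,-.073,.071)],'w':[(.674,-.096,.315),(.672,-.101,.313)],
'a':[(.555,-.08,.188),(.554,-.079,.189)],'p':[(.551,-.158,.17),(.557,-.154,.17)]}
def res(v):
    p=v[:3]; rz=Ro.from_euler('z',p[2])
    m={'c':rz.apply([0,0,0])+[p[0],p[1],0],'f':world(p,(0,0,0)),'w':rz.apply([.045,0,.314])+[p[0],p[1],0],'a':world(p,act(v[3])),'p':world(p,(102,-75,47))}
    return np.concatenate([(m[k]-np.array(x))*1e3 for k in M for x in M[k]])
s=least_squares(res,[.626,-.093,-.13,.0],x_scale=[.01,.01,.1,.1],loss='soft_l1',f_scale=3)
print(s.x); print(res(s.x).reshape(-1,2,3))
p=s.x[:3]; F=frame(p); R=F@np.diag([1,-1,-1]); th=max(s.x[3],0)
h=world(p,act(th)); print('h',h, Ro.from_matrix(R).as_euler('xyz'))
rows(R,h+F[:,2]*.110,15,1)
E
```

```text
[ 0.628 -0.092 -0.151  0.077]
[[[ 1.741  1.224 -5.   ]
  [ 1.741  0.224  2.   ]]

 [[ 1.107  4.277  4.   ]
  [ 3.107 -0.723 -1.   ]]

 [[-1.771 -2.546 -1.   ]
  [ 0.229  2.454  1.   ]]

 [[-4.45  -1.009 -0.247]
  [-3.45  -2.009 -1.247]]

 [[ 2.775  1.616 -2.995]
  [-3.225 -2.384 -2.995]]]
h [ 0.551 -0.081  0.188] [ 3.142 -0.611 -0.151]
max step 41.659082893492844 turn deg 2.802221113897454
[[[30.2, -28.6, 1.7, -0.008, 0.04, 0.027, 1.0], [29.3, -29.5, 2.7, -0.008, 0.04, 0.027, 1.0], [28.4, -30.2, 3.6, -0.008, 0.04, 0.027, 1.0], [27.4, -31.0, 4.5, -0.008, 0.04, 0.027, 1.0], [26.4, -31.8, 5.3, -0.008, 0.04, 0.027, 1.0]]]
[[[25.3, -32.5, 6.0, -0.008, 0.04, 0.027, 1.0], [24.2, -33.2, 6.8, -0.008, 0.04, 0.027, 1.0], [23.0, -33.9, 7.4, -0.008, 0.04, 0.027, 1.0], [21.8, -34.6, 8.0, -0.008, 0.04, 0.027, 1.0], [20.5, -35.2, 8.6, -0.008, 0.04, 0.027, 1.0]]]
[[[19.2, -35.8, 9.1, -0.008, 0.04, 0.027, 1.0], [17.9, -36.4, 9.5, -0.008, 0.04, 0.027, 1.0], [16.5, -36.9, 9.9, -0.008, 0.04, 0.027, 1.0], [15.1, -37.4, 10.2, -0.008, 0.04, 0.027, 1.0], [13.7, -37.9, 10.5, -0.008, 0.04, 0.027, 1.0]]]
```

```bash
python3 -m jog '[[[30,-29,2,-0.008,0.04,0.027,1],[29,-29,3,-0.008,0.04,0.027,1],[28,-30,4,-0.008,0.04,0.027,1],[27,-31,4,-0.008,0.04,0.027,1],[26,-32,5,-0.008,0.04,0.027,1]]]'
python3 -m jog '[[[25,-32,6,-0.008,0.04,0.027,1],[24,-33,7,-0.008,0.04,0.027,1],[23,-34,7,-0.008,0.04,0.027,1],[22,-35,8,-0.008,0.04,0.027,1],[20,-35,8,-0.008,0.04,0.027,1]]]'
python3 -m jog '[[[19,-36,9,-0.008,0.04,0.027,1],[18,-36,9,-0.008,0.04,0.027,1],[16,-37,10,-0.008,0.04,0.027,1],[15,-37,10,-0.008,0.04,0.027,1],[14,-38,10,-0.008,0.04,0.027,1]]]'
python3 - <<'E'
from h import *
for c in ['side','top']:
    f=snap(c,c+'1')
    for q in ['active_handle','passive_handle','ware_board','slope_foot','cupboard']:
        print(c,q,[(np.round(d['xyz'],4),round(d['conf'],2)) for d in bot.spot_point(q,f)[:2]])
p=np.array([.628,-.092,-.151]); F=frame(p); R=F@np.diag([1,-1,-1]); obs()
rows(R,world(p,act(.077))+F[:,2]*.110,5,1)
a=cv2.imread('pics/side1.png')[90:290,230:550]; b=cv2.imread('pics/top1.png')[80:280,250:570]
cv2.imwrite('pics/v1.png',cv2.resize(np.vstack([a,b]),(480,600)))
E
```

```text
clock: 1.9
position: [0.2695, -0.4255, 0.295]
tool_rot: [3.115, -0.204, 0.128]
force: [2.2, -1.1, 0.0]
grip_width: 0.0853
finger_force: 0.0
clock: 2.4
position: [0.3776, -0.2489, 0.2874]
tool_rot: [3.116, -0.408, -0.008]
force: [1.2, -1.0, 0.2]
grip_width: 0.0861
finger_force: 0.0
clock: 2.9
position: [0.4327, -0.1572, 0.2784]
tool_rot: [-3.138, -0.494, -0.084]
force: [0.9, -0.9, -0.0]
grip_width: 0.0856
finger_force: 0.0
side active_handle [(array([ 0.553, -0.079,  0.186]), 0.69), (array([ 0.706, -0.179,  0.312]), 0.28)]
side passive_handle [(array([ 0.549, -0.158,  0.168]), 0.73)]
side ware_board [(array([ 0.668, -0.096,  0.311]), 0.7), (array([ 0.378,  0.164, -0.002]), 0.53)]
side slope_foot [(array([ 0.507, -0.08 ,  0.065]), 0.77), (array([ 0.728, -0.011,  0.314]), 0.44)]
side cupboard []
top active_handle [(array([ 0.552, -0.08 ,  0.189]), 0.94), (array([ 0.625, -0.096, -0.001]), 0.66)]
top passive_handle [(array([ 0.559, -0.154,  0.169]), 0.69)]
top ware_board []
top slope_foot [(array([ 0.508, -0.072,  0.071]), 0.85), (array([ 0.553, -0.079,  0.191]), 0.4)]
top cupboard [(array([ 0.625, -0.093, -0.003]), 0.65)]
clock 3.5 position [ 0.432 -0.158  0.278] tool_rot [-3.138 -0.493 -0.085] force [ 0.197  0.821 -0.598] grip_width 0.086 finger_force 0.0 qpos [ 0.2    0.173  0.083  2.338 -0.64   0.182 -0.773]
max step 20.630794300088855 turn deg 1.5574784665812171
[[[8.6, -18.2, 4.7, -0.008, 0.024, 0.011, 1.0], [8.2, -18.3, 4.8, -0.008, 0.024, 0.011, 1.0], [7.9, -18.4, 4.8, -0.008, 0.024, 0.011, 1.0], [7.6, -18.6, 4.9, -0.008, 0.024, 0.011, 1.0], [7.3, -18.7, 4.9, -0.008, 0.024, 0.011, 1.0]]]
```

View pics/v1.png

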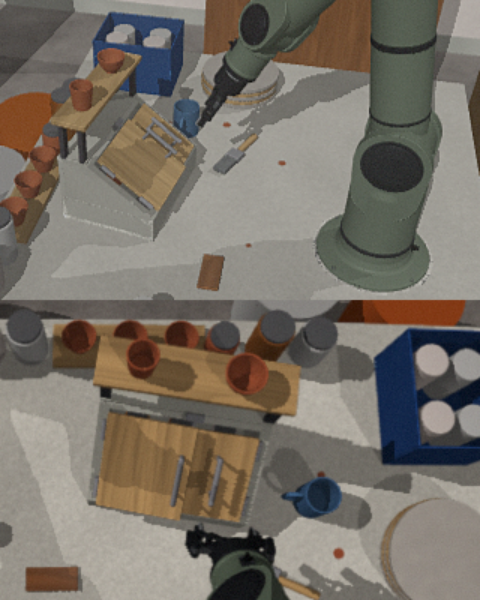

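```bash
python3 - <<'E'
from h import *
R=Ro.from_euler('xyz',[np.pi,-.3,-.151]).as_matrix(); h=np.array([.5535,-.0795,.1885])
rows(R,h-R[:,2]*.110,5,1)
E
```

```text
max step 24.64106033514866 turn deg 2.341841567550842
[[[15.9, -18.2, 5.1, -0.006, -0.039, 0.012, 1.0], [15.8, -18.4, 4.4, -0.006, -0.039, 0.012, 1.0], [15.8, -18.6, 3.7, -0.006, -0.039, 0.012, 1.0], [15.7, -18.8, 2.9, -0.006, -0.039, 0.012, 1.0], [15.5, -19.0, 2.2, -0.006, -0.039, 0.012, 1.0]]]
```

```bash
python3 -m jog '[[[16,-18,5,-0.006,-0.039,0.012,1],[16,-18,4,-0.006,-0.039,0.012,1],[16,-19,4,-0.006,-0.039,0.012,1],[16,-19,3,-0.006,-0.039,0.012,1],[15,-19,2,-0.006,-0.039,0.012,1]]]'
python3 - <<'E'
from h import *
o=obs()
R=Ro.from_euler('xyz',[np.pi,-.3,-.151]).as_matrix(); h=np.array([.5535,-.0795,.1885])
rows(R,h-R[:,2]*.054,3,1)
E
```

```text
clock: 4.0
position: [0.5092, -0.0837, 0.293]
tool_rot: [-3.137, -0.324, -0.139]
force: [0.4, 0.3, 0.1]
grip_width: 0.0854
finger_force: 0.0
clock 4.0 position [ 0.509 -0.084  0.293] tool_rot [-3.137 -0.324 -0.139] force [0.413 0.265 0.094] grip_width 0.085 finger_force 0.0 qpos [-0.367  0.281  0.486  2.12  -0.264  0.46  -1.409]
max step 20.156080997363052 turn deg 0.5209734599331695
[[[3.0, -3.4, 19.6, -0.003, -0.008, 0.004, 1.0], [3.2, -3.5, 19.6, -0.003, -0.008, 0.004, 1.0], [3.3, -3.6, 19.6, -0.003, -0.008, 0.004, 1.0]]]
```

```bash
python3 -m jog '[[[0,0,18,0,0,0,1],[0,0,18,0,0,0,1],[0,0,18,0,0,0,1],[0,0,0,0,0,0,1],[0,0,0,0,0,0,1]]]'
python3 - <<'E'
from h import *
R=Ro.from_euler('xyz',[np.pi,-.3,-.151]).as_matrix(); h=np.array([.5535,-.0795,.1885])
rows(R,h-R[:,2]*.054,1,1)
E
```

```text
clock: 4.5
position: [0.5254, -0.087, 0.2417]
tool_rot: [-3.136, -0.324, -0.14]
force: [0.2, -0.2, 0.0]
grip_width: 0.0852
finger_force: 0.0
max step 15.887812270096324 turn deg 1.5986355856009962
[[[9.7, -11.5, 5.0, -0.009, -0.024, 0.011, 1.0]]]
```

```bash
python3 -m jog '[[[5,-6,2,-0.004,-0.012,0.005,1],[5,-6,3,-0.004,-0.012,0.005,1],[0,0,0,0,0,0,1]]]'
python3 -m jog '[[[0,0,0,0,0,0,0],[0,0,0,0,0,0,0],[0,0,0,0,0,0,0],[0,0,0,0,0,0,0],[0,0,0,0,0,0,0]]]' 30
python3 -m jog '[[[0,0,0,0,0,0,0],[0,0,0,0,0,0,0]]]'
```

```text
clock: 4.8
position: [0.5396, -0.0747, 0.2404]
tool_rot: [-3.141, -0.301, -0.147]
force: [0.5, 0.9, 0.1]
grip_width: 0.0854
finger_force: 0.0
clock: 5.3
position: [0.5381, -0.0769, 0.24]
tool_rot: [-3.142, -0.301, -0.15]
force: [-12.7, -43.1, 11.5]
grip_width: 0.0127
finger_force: 23.7
clock: 5.5
position: [0.5379, -0.0783, 0.2401]
tool_rot: [3.141, -0.301, -0.152]
force: [-4.4, -12.5, 2.9]
grip_width: 0.0098
finger_force: 31.0
```

```bash
python3 - <<'E'
from h import *
o=obs(); R=Ro.from_euler('xyz',o['tool_rot']); g=o['position']+.054*R.as_matrix()[:,2]
p=[.628,-.092,-.151]; F=frame(p); print('grasp uyn',seen(p,g))
ths=np.linspace(.05,1.68,21)
for a,b in zip(ths[:-1],ths[1:]): print(round(b,2),np.round(R.inv().apply(F@(act(b)-act(a))),1))
E
```

```text
clock 5.5 position [ 0.538 -0.078  0.24 ] tool_rot [ 3.141 -0.301 -0.152] force [ -4.422 -12.499   2.926] grip_width 0.01 finger_force 30.985 qpos [-0.304  0.417  0.412  2.091 -0.36   0.384 -1.356]
grasp uyn [104.743  -0.097  71.373]
0.13 [ -3.6  -4.9 -11.3]
0.21 [ -3.5  -5.9 -10.9]
0.29 [ -3.3  -6.8 -10.4]
0.38 [-3.1 -7.6 -9.8]
0.46 [-2.9 -8.4 -9.2]
0.54 [-2.7 -9.2 -8.5]
0.62 [-2.5 -9.9 -7.8]
0.7 [ -2.2 -10.5  -7. ]
0.78 [ -2.  -11.1  -6.1]
0.86 [ -1.7 -11.6  -5.2]
0.95 [ -1.4 -12.   -4.3]
1.03 [ -1.1 -12.3  -3.4]
1.11 [ -0.8 -12.6  -2.4]
1.19 [ -0.5 -12.7  -1.4]
1.27 [ -0.1 -12.8  -0.4]
1.35 [  0.2 -12.8   0.5]
1.44 [  0.5 -12.7   1.5]
1.52 [  0.8 -12.5   2.5]
1.6 [  1.1 -12.3   3.5]
1.68 [  1.4 -11.9   4.4]
```

```bash
python3 -m jog '[[[-3.5,-5,-11,0,0,0,0],[-3.5,-6,-11,0,0,0,0],[-3,-7,-10,0,0,0,0],[-3,-7.5,-10,0,0,0,0],[0,0,0,0,0,0,0]]]'
python3 -m jog '[[[-3,-8.5,-9,0,0,0,0],[-2.5,-9,-8.5,0,0,0,0],[-2.5,-10,-8,0,0,0,0],[-2,-10.5,-7,0,0,0,0],[0,0,0,0,0,0,0]]]'
python3 - <<'E'
from h import *
o=obs(); R=Ro.from_euler('xyz',o['tool_rot']); g=o['position']+.054*R.as_matrix()[:,2]
print('grasp uyn',seen([.628,-.092,-.151],g),act(.75))
E
```

```text
clock: 6.0
position: [0.5164, -0.0484, 0.2769]
tool_rot: [3.141, -0.3, -0.151]
force: [-10.9, -12.8, 10.3]
grip_width: 0.0098
finger_force: 30.9
clock: 6.5
position: [0.5031, -0.0073, 0.3047]
tool_rot: [-3.142, -0.299, -0.15]
force: [-14.6, -8.6, 17.7]
grip_width: 0.0099
finger_force: 31.2
clock 6.5 position [ 0.503 -0.007  0.305] tool_rot [-3.142 -0.299 -0.15 ] force [-14.631  -8.65   17.715] grip_width 0.01 finger_force 31.181 qpos [-0.658  0.262  0.615  2.123 -0.168  0.515 -1.667]
grasp uyn [104.788  64.992 150.152] [102.     67.284 150.635]
```

```bash
python3 -m jog '[[[-2,-11,-6,0,0,0,0],[-1.5,-11.5,-5,0,0,0,0],[-1.5,-12,-4,0,0,0,0],[-1,-12.5,-3,0,0,0,0],[0,0,0,0,0,0,0]]]'
python3 -m jog '[[[-1,-12.5,-2.5,0,0,0,0],[-0.5,-12.5,-1.5,0,0,0,0],[0,-13,0,0,0,0,0],[0,-13,0.5,0,0,0,0],[0,0,0,0,0,0,0]]]'
python3 - <<'E'
from h import *
o=obs(); R=Ro.from_euler('xyz',o['tool_rot']); g=o['position']+.054*R.as_matrix()[:,2]
print('grasp uyn',seen([.628,-.092,-.151],g),act(1.3),act(1.4),act(1.66))
E
```

```text
clock: 7.0
position: [0.4999, 0.0421, 0.32]
tool_rot: [-3.141, -0.3, -0.148]
force: [-9.2, 0.5, 11.0]
grip_width: 0.0097
finger_force: 31.4
clock: 7.5
position: [0.5056, 0.0933, 0.3228]
tool_rot: [-3.141, -0.301, -0.148]
force: [-1.6, 3.2, 5.0]
grip_width: 0.0099
finger_force: 30.2
clock 7.5 position [0.506 0.093 0.323] tool_rot [-3.141 -0.301 -0.148] force [-1.551  3.169  4.961] grip_width 0.01 finger_force 30.218 qpos [-0.919  0.267  0.666  2.07  -0.068  0.586 -1.961]
grasp uyn [104.904 164.853 172.151] [102.    150.162 171.106] [102.    165.821 169.806] [102.    205.176 159.217]
```

```bash
python3 -m jog '[[[0.5,-12.5,1.5,0,0,0,0],[1,-12.5,2.5,0,0,0,0],[1,-12,3.5,0,0,0,0],[0.5,-6,2.5,0,0,0,0],[0,0,0,0,0,0,0]]]'
python3 - <<'E'
from h import *
o=obs(); R=Ro.from_euler('xyz',o['tool_rot']); g=o['position']+.054*R.as_matrix()[:,2]
print('grasp uyn',seen([.628,-.092,-.151],g),act(1.6),act(1.66),act(1.75))
E
```

```text
clock: 8.0
position: [0.5181, 0.1346, 0.3139]
tool_rot: [-3.141, -0.302, -0.148]
force: [3.8, 3.5, 1.8]
grip_width: 0.01
finger_force: 29.6
clock 8.0 position [0.518 0.135 0.314] tool_rot [-3.141 -0.302 -0.148] force [3.825 3.485 1.809] grip_width 0.01 finger_force 29.577 qpos [-0.96   0.325  0.649  2.028 -0.088  0.587 -2.016]
grasp uyn [104.841 207.55  161.355] [102.    196.36  162.564] [102.    205.176 159.217] [102.    217.984 153.22 ]
```

```bash
python3 -m jog '[[[0,0,0,0,0,0,0.27],[0,0,0,0,0,0,0.27],[0,0,0,0,0,0,0.27],[0,0,-10,0,0,0,0.27],[0,0,-25,0,0,0,0.27]]]'
python3 -m jog '[[[0,0,-30,0,0,0,0.27],[0,0,-30,0,0,0,0.27],[0,0,0,0,0,0,0.27]]]'
python3 - <<'E'
from h import *
for c in ['side','top']:
    f=snap(c,c+'2')
    for q in ['active_handle','passive_handle','bolt_stud','bowl','beaker','slope_foot']:
        print(c,q,[(np.round(d['xyz'],4),np.round(seen([.628,-.092,-.151],d['xyz'])),round(d['conf'],2)) for d in bot.spot_point(q,f)[:2]])
obs()
a=cv2.imread('pics/side2.png')[90:290,230:550]; b=cv2.imread('pics/top2.png')[80:280,250:570]
cv2.imwrite('pics/v2.png',cv2.resize(np.vstack([a,b]),(480,600)))
E
```

```text
clock: 8.5
position: [0.5066, 0.1346, 0.3471]
tool_rot: [3.14, -0.299, -0.15]
force: [-0.8, -0.0, 0.9]
grip_width: 0.0234
finger_force: 0.0
clock: 8.8
position: [0.4898, 0.1378, 0.4082]
tool_rot: [-3.137, -0.304, -0.151]
force: [1.6, 0.3, -0.4]
grip_width: 0.0231
finger_force: 0.0
side active_handle [(array([0.536, 0.135, 0.259]), array([104., 210., 158.]), 0.55), (array([ 0.674, -0.097,  0.313]), array([275.,   2., 104.]), 0.33)]
side passive_handle [(array([ 0.552, -0.159,  0.169]), array([102., -78.,  49.]), 0.85)]
side bolt_stud []
side bowl [(array([ 0.707, -0.178,  0.313]), array([312., -73.,  78.]), 0.79)]
side beaker [(array([ 0.727, -0.009,  0.315]), array([309.,  97.,  83.]), 0.85)]
side slope_foot [(array([ 0.511, -0.079,  0.066]), array([-0., -5., -5.]), 0.58)]
top active_handle [(array([ 0.559, -0.156,  0.17 ]), array([108., -74.,  46.]), 0.7), (array([0.536, 0.133, 0.26 ]), array([105., 209., 158.]), 0.68)]
top passive_handle [(array([ 0.559, -0.156,  0.169]), array([107., -74.,  46.]), 0.86)]
top bolt_stud [(array([ 0.494,  0.368, -0.002]), array([-109.,  435.,  -12.]), 0.68), (array([ 0.624, -0.075,  0.152]), array([140.,  16.,   2.]), 0.57)]
top bowl [(array([ 0.707, -0.175,  0.314]), array([312., -70.,  79.]), 0.61)]
top beaker [(array([ 0.731, -0.009,  0.312]), array([310.,  98.,  79.]), 0.85)]
top slope_foot [(array([ 0.508, -0.073,  0.069]), array([-2.,  1.,  0.]), 0.74)]
clock 9.5 position [0.49  0.138 0.405] tool_rot [-3.141 -0.301 -0.149] force [-0.422  0.137  0.29 ] grip_width 0.023 finger_force 0.0 qpos [-1.132  0.144  0.744  1.962  0.082  0.818 -2.175]
```

View pics/v2.png

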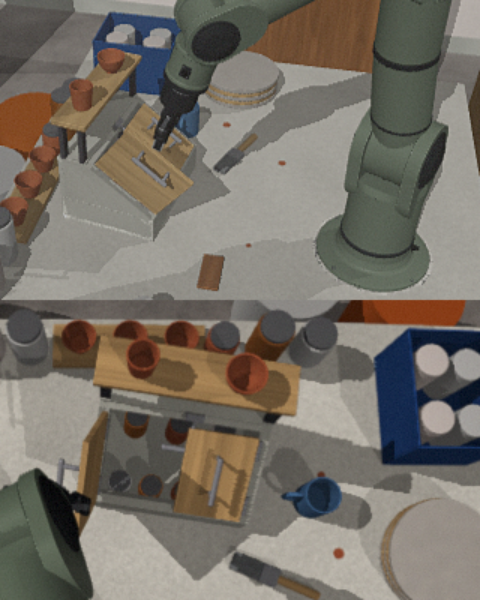

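```bash
cat >> h.py <<'E'
P0=[.628,-.092,-.151]
def Rs(pitch): # closing along u
    return (Ro.from_euler('xyz',[np.pi,pitch,P0[2]])*Ro.from_euler('z',-np.pi/2)).as_matrix()
def go(pitch,s,n,g):
    R=Rs(pitch); rows(R,world(P0,s)-.054*R[:,2],n,g)
def gp():
    o=obs(); R=Ro.from_euler('xyz',o['tool_rot']); print('grasp uyn',seen(P0,o['position']+.054*R.as_matrix()[:,2])); return o
E
python3 - <<'E'
from h import *
gp(); go(-.35,(135,18,160),15,.5)
E
```

```text
clock 9.5 position [0.49  0.138 0.405] tool_rot [-3.141 -0.301 -0.149] force [-0.422  0.137  0.29 ] grip_width 0.023 finger_force 0.0 qpos [-1.132  0.144  0.744  1.962  0.082  0.818 -2.175]
grasp uyn [133.453 206.386 252.158]
max step 13.956982823595743 turn deg 5.996564790939669
[[[1.8, 12.6, 5.8, -0.003, 0.003, -0.105, 0.5], [0.4, 12.7, 5.8, -0.003, 0.003, -0.105, 0.5], [-0.9, 12.6, 5.9, -0.003, 0.003, -0.105, 0.5], [-2.2, 12.4, 5.9, -0.003, 0.003, -0.105, 0.5], [-3.5, 12.1, 5.9, -0.003, 0.003, -0.105, 0.5]]]
[[[-4.8, 11.7, 6.0, -0.003, 0.003, -0.105, 0.5], [-6.0, 11.1, 6.0, -0.003, 0.003, -0.105, 0.5], [-7.1, 10.4, 6.0, -0.003, 0.003, -0.105, 0.5], [-8.2, 9.6, 6.0, -0.003, 0.003, -0.105, 0.5], [-9.2, 8.7, 6.0, -0.003, 0.003, -0.105, 0.5]]]
[[[-10.0, 7.6, 6.0, -0.003, 0.003, -0.105, 0.5], [-10.8, 6.5, 6.0, -0.003, 0.003, -0.105, 0.5], [-11.4, 5.3, 6.0, -0.003, 0.003, -0.105, 0.5], [-11.9, 4.1, 6.0, -0.003, 0.003, -0.105, 0.5], [-12.3, 2.8, 5.9, -0.003, 0.003, -0.105, 0.5]]]
```

```bash
python3 -m jog '[[[2,13,4,-0.003,0.003,-0.105,0.5],[0,13,4,-0.003,0.003,-0.105,0.5],[-1,13,4,-0.003,0.003,-0.105,0.5],[-2,12,4,-0.003,0.003,-0.105,0.5],[-3,12,4,-0.003,0.003,-0.105,0.5]]]'
python3 -m jog '[[[-5,12,6,-0.003,0.003,-0.105,0.5],[-6,11,6,-0.003,0.003,-0.105,0.5],[-7,10,6,-0.003,0.003,-0.105,0.5],[-8,10,7,-0.003,0.003,-0.105,0.5],[-9,9,7,-0.003,0.003,-0.105,0.5]]]'
python3 -m jog '[[[-10,8,7,-0.003,0.003,-0.105,0.5],[-11,6,7,-0.003,0.003,-0.105,0.5],[-11,5,7,-0.003,0.003,-0.105,0.5],[-12,4,7,-0.003,0.003,-0.105,0.5],[-12,3,7,-0.003,0.003,-0.105,0.5]]]'
python3 - <<'E'
from h import *
gp(); go(-.58,(145,18,70),6,.5)
E
```

```text
clock: 10.0
position: [0.4947, 0.0727, 0.3886]
tool_rot: [2.968, -0.269, 0.402]
force: [0.6, -0.1, -0.9]
grip_width: 0.0427
finger_force: 0.0
clock: 10.5
position: [0.5038, 0.0077, 0.3618]
tool_rot: [2.838, -0.157, 0.928]
force: [-0.2, 0.2, -1.0]
grip_width: 0.0429
finger_force: 0.0
clock: 11.0
position: [0.5133, -0.0566, 0.3317]
tool_rot: [2.783, 0.002, 1.43]
force: [0.7, 0.5, -0.3]
grip_width: 0.0425
finger_force: 0.0
clock 11.0 position [ 0.513 -0.057  0.332] tool_rot [2.783 0.002 1.43 ] force [ 0.664  0.5   -0.344] grip_width 0.042 finger_force 0.0 qpos [-0.453  0.205  0.486  2.095 -0.095  0.511 -0.058]
grasp uyn [137.702  17.797 161.369]
max step 14.965880206471631 turn deg 2.120564950389641
[[[-0.0, 3.0, 14.7, -0.037, -0.0, 0.002, 0.5], [0.0, 2.5, 14.8, -0.037, -0.0, 0.002, 0.5], [0.0, 1.9, 14.8, -0.037, -0.0, 0.002, 0.5], [0.0, 1.4, 14.9, -0.037, -0.0, 0.002, 0.5], [0.0, 0.8, 14.9, -0.037, -0.0, 0.002, 0.5]]]
[[[0.0, 0.3, 15.0, -0.037, -0.0, 0.002, 0.5]]]
```

```bash
python3 -m jog '[[[0,3,15,-0.037,0,0.002,0.5],[0,2.5,15,-0.037,0,0.002,0.5],[0,2,15,-0.037,0,0.002,0.5],[0,1.5,15,-0.037,0,0.002,0.5],[0,1,15,-0.037,0,0.002,0.5]]]'
python3 -m jog '[[[0,0.3,15,-0.037,0,0.002,0.5],[0,0,0,0,0,0,0.5],[0,0,0,0,0,0,0.5]]]'
python3 - <<'E'
from h import *
gp(); p=P0
for c in ['side','top']:
    f=snap(c,c+'3')
    for q in ['bolt_stud','passive_handle']:
        print(c,q,[(np.round(seen(p,d['xyz'])),round(d['conf'],2)) for d in bot.spot_point(q,f)[:2]])
go(-.58,(144,19,6),5,.5)
a=cv2.imread('pics/side3.png')[110:260,260:460]; b=cv2.imread('pics/top3.png')[120:270,290:490]
cv2.imwrite('pics/v3.png',cv2.resize(np.vstack([a,b]),(400,600)))
E
```

```text
clock: 11.5
position: [0.5454, -0.0598, 0.2737]
tool_rot: [2.638, -0.009, 1.421]
force: [-0.7, 0.7, -0.2]
grip_width: 0.0427
finger_force: 0.0
clock: 11.8
position: [0.5464, -0.0575, 0.2696]
tool_rot: [2.636, -0.016, 1.424]
force: [0.6, 0.4, 0.4]
grip_width: 0.0424
finger_force: 0.0
clock 11.8 position [ 0.546 -0.057  0.27 ] tool_rot [ 2.636 -0.016  1.424] force [0.585 0.382 0.393] grip_width 0.042 finger_force 0.0 qpos [-0.43   0.348  0.488  2.184 -0.616  0.173  0.424]
grasp uyn [136.776  22.76   90.233]
side bolt_stud []
side passive_handle [(array([102., -79.,  48.]), 0.95)]
top bolt_stud []
top passive_handle [(array([105., -77.,  45.]), 0.59)]
max step 16.842230498268886 turn deg 0.8720387200615306
[[[-0.8, 2.4, 16.7, -0.015, -0.003, -0.001, 0.5], [-0.7, 2.1, 16.7, -0.015, -0.003, -0.001, 0.5], [-0.7, 1.9, 16.7, -0.015, -0.003, -0.001, 0.5], [-0.6, 1.6, 16.8, -0.015, -0.003, -0.001, 0.5], [-0.6, 1.4, 16.8, -0.015, -0.003, -0.001, 0.5]]]
```

View pics/v3.png

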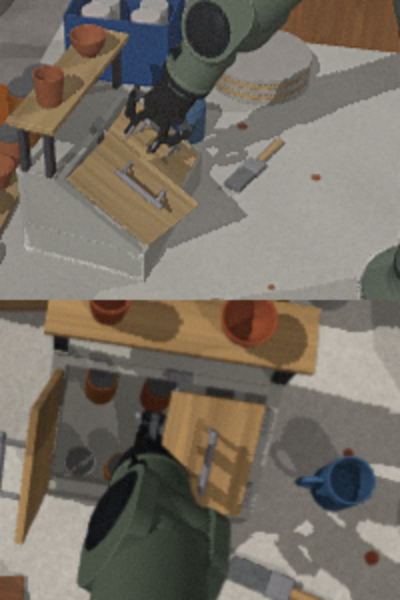

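```bash
python3 - <<'E'
from h import *
o=bot.observe(); R=Ro.from_euler('xyz',o['tool_rot']).as_matrix()
rows(R,world(P0,(144,19,6))-.054*R[:,2],6,.5)
E
```

```text
max step 14.125936615041903 turn deg 0.0
[[[-0.8, 2.6, 13.9, 0.0, 0.0, 0.0, 0.5], [-0.8, 2.6, 13.9, 0.0, 0.0, 0.0, 0.5], [-0.8, 2.6, 13.9, 0.0, 0.0, 0.0, 0.5], [-0.8, 2.6, 13.9, 0.0, 0.0, 0.0, 0.5], [-0.8, 2.6, 13.9, 0.0, 0.0, 0.0, 0.5]]]
[[[-0.8, 2.6, 13.9, 0.0, 0.0, 0.0, 0.5]]]
```

```bash
python3 -m jog '[[[-1,4,14,0,0,0,0.5],[-1,4,14,0,0,0,0.5],[-1,3,14,0,0,0,0.5],[-1,2,10,0,0,0,0.5],[0,0,0,0,0,0,0.5]]]'
python3 - <<'E'
from h import *
o=gp(); R=Ro.from_euler('xyz',o['tool_rot']).as_matrix()
rows(R,world(P0,(144,19,6))-.054*R[:,2],3,.5)
E
```

```text
clock: 12.6
position: [0.5823, -0.0665, 0.2295]
tool_rot: [2.637, -0.017, 1.423]
force: [-0.5, -0.9, 0.5]
grip_width: 0.0427
finger_force: 0.0
clock 12.6 position [ 0.582 -0.066  0.23 ] tool_rot [ 2.637 -0.017  1.423] force [-0.491 -0.888  0.519] grip_width 0.043 finger_force 0.0 qpos [-0.369  0.48   0.463  2.128 -1.142  0.163  0.942]
grasp uyn [143.892  19.228  36.293]
max step 10.098028937575059 turn deg 4.497983566394944e-15
[[[-0.2, 1.1, 10.0, 0.0, -0.0, 0.0, 0.5], [-0.2, 1.1, 10.0, 0.0, -0.0, 0.0, 0.5], [-0.2, 1.1, 10.0, 0.0, -0.0, 0.0, 0.5]]]
```

```bash
python3 - <<'E'
from h import *
go(-.42,(144,19,6),4,.5)
E
```

```text
max step 7.827841715360823 turn deg 1.2344005504252793
[[[0.0, 2.0, 7.6, 0.021, -0.004, -0.001, 0.5], [0.1, 2.1, 7.5, 0.021, -0.004, -0.001, 0.5], [0.1, 2.3, 7.5, 0.021, -0.004, -0.001, 0.5], [0.1, 2.4, 7.4, 0.021, -0.004, -0.001, 0.5]]]
```

```bash
python3 -m jog '[[[0,2,6,0.021,-0.004,0,0.5],[0,2,8,0.021,-0.004,0,0.5],[0,2.5,8,0.021,-0.004,0,0.5],[0,2.5,8,0.021,-0.004,0,0.5],[0,0,0,0,0,0,0.5]]]'
python3 - <<'E'
from h import *
gp(); go(-.42,(144,19,6),2,.5)
E
```

```text
clock: 13.1
position: [0.6037, -0.069, 0.2076]
tool_rot: [2.721, -0.002, 1.417]
force: [0.3, 0.6, 0.5]
grip_width: 0.0427
finger_force: 0.0
clock 13.1 position [ 0.604 -0.069  0.208] tool_rot [ 2.721 -0.002  1.417] force [0.25  0.616 0.477] grip_width 0.043 finger_force 0.0 qpos [-0.455  0.597  0.614  2.04  -1.052  0.311  0.819]
grasp uyn [144.492  19.123   6.565]
max step 0.37058701819715906 turn deg 0.09370449027113524
[[[-0.0, -0.2, 0.3, 0.0, -0.0, -0.002, 0.5], [-0.0, -0.2, 0.3, 0.0, -0.0, -0.002, 0.5]]]
```

Positioned around the stud; close.

```bash
python3 -m jog '[[[0,0,0,0,0,0,0],[0,0,0,0,0,0,0],[0,0,0,0,0,0,0],[0,0,0,0,0,0,0],[0,0,0,0,0,0,0]]]' 30
python3 - <<'E'
from h import *
o=gp(); R=Ro.from_euler('xyz',o['tool_rot']); F=frame(P0)
print(R.inv().apply(F@[-26,0,0]))
for a in (.0,.08,.8,1.6): print(a)
E
```

```text
clock: 13.6
position: [0.6033, -0.0693, 0.208]
tool_rot: [2.72, -0.003, 1.416]
force: [-6.7, 0.4, 7.6]
grip_width: 0.0098
finger_force: 29.7
clock 13.6 position [ 0.603 -0.069  0.208] tool_rot [ 2.72  -0.003  1.416] force [-6.713  0.447  7.569] grip_width 0.01 finger_force 29.664 qpos [-0.454  0.595  0.614  2.042 -1.057  0.311  0.823]
grasp uyn [144.492  18.781   7.164]
[ -0.123 -25.536   4.889]
0.0
0.08
0.8
1.6
```

```bash
python3 -m jog '[[[0,-6,1.1,0,0,0,0],[0,-6,1.1,0,0,0,0],[0,-5,1,0,0,0,0],[0,-4,0.8,0,0,0,0],[0,0,0,0,0,0,0]]]'
python3 -m jog '[[[0,-2,0.4,0,0,0,0],[0,0,0,0,0,0,0]]]'
python3 -m jog '[[[0,-2,0.4,0,0,0,0],[0,0,0,0,0,0,0]]]'
python3 - <<'E'
from h import *
gp()
E
```

```text
clock: 14.1
position: [0.5858, -0.0667, 0.1957]
tool_rot: [2.72, -0.003, 1.416]
force: [-6.9, 1.5, 6.0]
grip_width: 0.0095
finger_force: 29.6
clock: 14.3
position: [0.5845, -0.0664, 0.1947]
tool_rot: [2.719, -0.003, 1.416]
force: [-5.3, 1.1, 7.7]
grip_width: 0.0101
finger_force: 29.7
clock: 14.5
position: [0.5832, -0.0663, 0.1938]
tool_rot: [2.718, -0.003, 1.416]
force: [-3.3, 0.2, 8.8]
grip_width: 0.0098
finger_force: 29.8
clock 14.5 position [ 0.583 -0.066  0.194] tool_rot [ 2.718 -0.003  1.416] force [-3.273  0.201  8.827] grip_width 0.01 finger_force 29.84 qpos [-0.406  0.574  0.525  2.099 -1.125  0.233  0.901]
grasp uyn [119.827  18.764   7.145]
```

```bash
python3 -m jog '[[[0,-1,0.2,0,0,0,0],[0,-1,0.2,0,0,0,0],[0,0,0,0,0,0,0]]]'
python3 - <<'E'
from h import *
o=gp(); R=Ro.from_euler('xyz',o['tool_rot']); F=frame(P0); print('f uyn',F.T@o['force'])
# passive: hinge y-145,n0 ; pin at r=164, off=6
pa=lambda t:np.array([119,-145+164*np.cos(t)-6.5*np.sin(t),164*np.sin(t)+6.5*np.cos(t)])
ths=np.linspace(0,1.68,22)
for a,b in zip(ths[:-1],ths[1:]): print(round(b,2),np.round(R.inv().apply(F@(pa(b)-pa(a))),1))
E
```

```text
clock: 14.8
position: [0.5829, -0.0662, 0.1936]
tool_rot: [2.716, -0.003, 1.416]
force: [3.3, -0.6, 14.0]
grip_width: 0.0095
finger_force: 30.2
clock 14.8 position [ 0.583 -0.066  0.194] tool_rot [ 2.716 -0.003  1.416] force [ 3.256 -0.586 13.967] grip_width 0.01 finger_force 30.185 qpos [-0.401  0.572  0.518  2.101 -1.133  0.226  0.909]
grasp uyn [119.527  18.823   7.149]
f uyn [10.72  -0.089  9.544]
0.08 [ -1.   -2.4 -12.9]
0.16 [ -2.1  -2.4 -12.7]
0.24 [ -3.1  -2.3 -12.5]
0.32 [ -4.1  -2.3 -12.3]
0.4 [ -5.1  -2.2 -11.9]
0.48 [ -6.1  -2.1 -11.5]
0.56 [ -7.   -2.  -10.9]
0.64 [ -7.8  -1.9 -10.4]
0.72 [-8.6 -1.8 -9.7]
0.8 [-9.4 -1.6 -9. ]
0.88 [-10.1  -1.5  -8.2]
0.96 [-10.7  -1.3  -7.4]
1.04 [-11.3  -1.2  -6.5]
1.12 [-11.8  -1.   -5.6]
1.2 [-12.2  -0.8  -4.7]
1.28 [-12.6  -0.6  -3.7]
1.36 [-12.8  -0.4  -2.7]
1.44 [-13.   -0.3  -1.7]
1.52 [-13.1  -0.1  -0.7]
1.6 [-13.1   0.1   0.4]
1.68 [-13.    0.3   1.4]
```

```bash
python3 -m jog '[[[-1,-2.2,-13,0,0,0,0],[-2,-2.3,-12.7,0,0,0,0],[0,0,0,0,0,0,0]]]'
python3 - <<'E'
from h import *
o=gp(); print('f uyn',frame(P0).T@o['force'])
E
```

```text
clock: 15.1
position: [0.5674, -0.0672, 0.2156]
tool_rot: [2.716, -0.002, 1.416]
force: [6.2, -3.9, 4.9]
grip_width: 0.0098
finger_force: 31.3
clock 15.1 position [ 0.567 -0.067  0.216] tool_rot [ 2.716 -0.002  1.416] force [ 6.163 -3.879  4.873] grip_width 0.01 finger_force 31.344 qpos [-0.471  0.53   0.608  2.128 -1.077  0.266  0.861]
grasp uyn [119.787  15.44   33.892]
f uyn [ 8.264 -2.908  0.162]
```

```bash
python3 -m jog '[[[-3,-2.3,-12.5,0,0,0,0],[-4,-2.3,-12.3,0,0,0,0],[-5,-2.2,-12,0,0,0,0],[-6,-2.1,-11.5,0,0,0,0],[0,0,0,0,0,0,0]]]'
python3 -m jog '[[[-7,-2,-11,0,0,0,0],[-8,-1.9,-10.4,0,0,0,0],[-8.6,-1.8,-9.7,0,0,0,0],[-9.4,-1.6,-9,0,0,0,0],[0,0,0,0,0,0,0]]]'
python3 - <<'E'
from h import *
o=gp(); print('f uyn',frame(P0).T@o['force'])
f=snap('top','top4'); g=snap('side','side4')
a=g['img'][110:260,260:460,::-1]; b=f['img'][120:270,290:490,::-1]
cv2.imwrite('pics/v4.png',cv2.resize(np.vstack([a,b]),(400,600)))
E
```

```text
clock: 15.6
position: [0.5371, -0.081, 0.256]
tool_rot: [2.715, -0.003, 1.416]
force: [8.5, -4.2, 3.4]
grip_width: 0.0101
finger_force: 44.8
clock: 16.1
position: [0.5097, -0.111, 0.2898]
tool_rot: [2.714, -0.002, 1.416]
force: [11.1, -6.2, 1.3]
grip_width: 0.0097
finger_force: 59.3
clock 16.1 position [ 0.51  -0.111  0.29 ] tool_rot [ 2.714 -0.002  1.416] force [11.127 -6.187  1.334] grip_width 0.01 finger_force 59.281 qpos [-0.625  0.366  0.903  2.188 -0.846  0.401  0.764]
grasp uyn [121.042 -36.574 123.552]
f uyn [10.539 -4.442 -5.75 ]
```

View pics/v4.png

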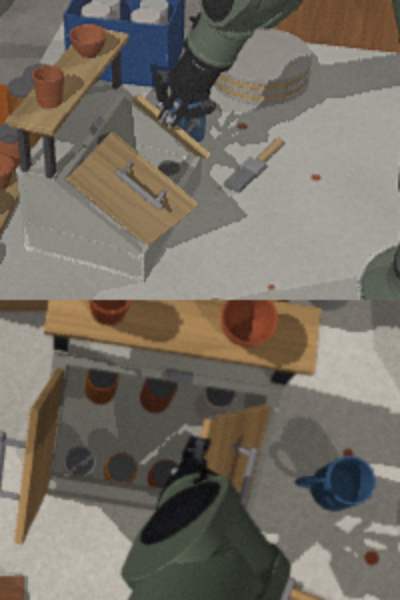

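```bash
python3 -m jog '[[[0,-1.4,0,-0.025,0,0,0],[0,-1.4,0,-0.025,0,0,0],[-10,-2.8,-8.2,-0.025,0,0,0],[-10.7,-2.6,-7.4,-0.025,0,0,0],[0,0,0,0,0,0,0]]]' 20
python3 - <<'E'
from h import *
o=gp(); print('f uyn',frame(P0).T@o['force'],o['finger_force']);R=Ro.from_euler('xyz',o['tool_rot']); F=frame(P0)
pa=lambda t:np.array([119.5,-145+164*np.cos(t)-6.5*np.sin(t),164*np.sin(t)+6.5*np.cos(t)])
g=seen(P0,o['position']+.054*R.as_matrix()[:,2]); th=np.arctan2(g[2],g[1]+145)-.04; print('th',th, 'r',np.hypot(g[2],g[1]+145))
ths=np.linspace(th,1.68,10)
pr=g
for b in ths[1:]: print(round(b,2),np.round(R.inv().apply(F@(pa(b)-pr)),1)); pr=pa(b)
E
```

```text
clock: 16.7
position: [0.4918, -0.1293, 0.2999]
tool_rot: [2.613, -0.002, 1.415]
force: [11.8, -3.7, 3.1]
grip_width: 0.0099
finger_force: 39.4
clock 16.7 position [ 0.492 -0.129  0.3  ] tool_rot [ 2.613 -0.002  1.415] force [11.799 -3.749  3.078] grip_width 0.01 finger_force 39.356 qpos [-0.522  0.259  0.788  2.265 -0.942  0.256  0.912]
grasp uyn [120.041 -57.392 139.673]
f uyn [11.782 -1.931 -4.493] 39.35624599456787
th 0.9705891600117487 r 164.87491880477222
1.05 [-11.6  -0.9  -5.7]
1.13 [-11.7  -0.4  -5.5]
1.21 [-12.1  -0.3  -4.6]
1.29 [-12.4  -0.2  -3.6]
1.36 [-12.7  -0.1  -2.6]
1.44 [-12.8  -0.1  -1.6]
1.52 [-12.9   0.   -0.6]
1.6 [-12.9   0.1   0.4]
1.68 [-12.9   0.2   1.4]
```

```bash
python3 -m jog '[[[-11.6,-0.9,-5.7,0,0,0,0],[-11.7,-0.4,-5.5,0,0,0,0],[-12.1,-0.3,-4.6,0,0,0,0],[0,0,0,0,0,0,0]]]'
python3 - <<'E'
from h import *
o=gp(); print('f uyn',frame(P0).T@o['force'])
E
```

```text
clock: 17.1
position: [0.4775, -0.1629, 0.3126]
tool_rot: [2.614, -0.002, 1.415]
force: [11.0, -1.3, 7.4]
grip_width: 0.0099
finger_force: 33.2
clock 17.1 position [ 0.478 -0.163  0.313] tool_rot [ 2.614 -0.002  1.415] force [11.014 -1.321  7.402] grip_width 0.01 finger_force 33.192 qpos [-0.468  0.229  0.825  2.255 -0.9    0.309  0.952]
grasp uyn [119.799 -92.787 155.259]
f uyn [13.328  0.351 -0.297]
```

```bash
python3 -m jog '[[[-12.4,-0.2,-3.6,0,0,0,0],[-12.7,-0.1,-2.6,0,0,0,0],[-12.8,-0.1,-1.6,0,0,0,0],[-12.9,0,-0.6,0,0,0,0],[0,0,0,0,0,0,0]]]'
python3 - <<'E'
from h import *
o=gp(); print('f uyn',frame(P0).T@o['force'])
E
```

```text
clock: 17.6
position: [0.4636, -0.2122, 0.3179]
tool_rot: [2.618, -0.002, 1.414]
force: [-0.9, 0.0, -0.6]
grip_width: -0.0
finger_force: 0.0
clock 17.6 position [ 0.464 -0.212  0.318] tool_rot [ 2.618 -0.002  1.414] force [-0.878  0.022 -0.613] grip_width -0.0 finger_force 0.0 qpos [-0.306  0.231  0.795  2.226 -0.933  0.38   1.093]
grasp uyn [ 117.457 -143.588  163.293]
f uyn [-1.066 -0.11  -0.003]
```

```bash
python3 - <<'E'
from h import *
f=snap('top','top5'); g=snap('side','side5')
for n,x in (('top',f),('side',g)):
    for q in ['bolt_stud','passive_handle','active_handle']:
        print(n,q,[(np.round(seen(P0,d['xyz'])),round(d['conf'],2)) for d in bot.spot_point(q,x)[:2]])
a=g['img'][110:260,260:460,::-1]; b=f['img'][120:270,290:490,::-1]
cv2.imwrite('pics/v5.png',cv2.resize(np.vstack([a,b]),(400,600)))
E
```

```text
top bolt_stud [(array([ 120., -124.,  154.]), 0.45)]
top passive_handle [(array([ 105., -181.,   75.]), 0.74)]
top active_handle [(array([105., 207., 158.]), 0.86)]
side bolt_stud [(array([ 120., -124.,  155.]), 0.48)]
side passive_handle [(array([ 100., -182.,   81.]), 0.84), (array([  53.,   -2., -123.]), 0.2)]
side active_handle [(array([310.,  97.,  83.]), 0.59), (array([102., 209., 154.]), 0.55)]
```

View pics/v5.png

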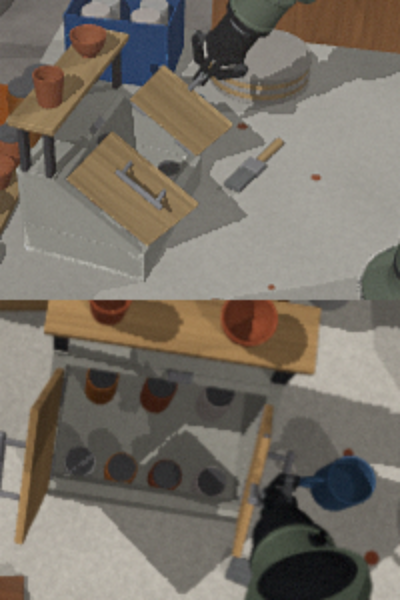

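```bash
python3 -m jog '[[[0,0,-20,0,0,0,0],[0,0,-25,0,0,0,0],[0,0,-25,0,0,0,0],[0,0,0,0,0,0,0]]]'
python3 - <<'E'
from h import *
gp(); go(-.48,(165,-60,215),5,0)
E
```

```text
clock: 18.4
position: [0.4353, -0.2034, 0.3705]
tool_rot: [2.618, -0.003, 1.423]
force: [1.2, 0.4, 0.4]
grip_width: -0.0
finger_force: 0.0
clock 18.4 position [ 0.435 -0.203  0.37 ] tool_rot [ 2.618 -0.003  1.423] force [1.203 0.432 0.352] grip_width -0.0 finger_force 0.0 qpos [-0.672  0.033  1.103  2.22  -0.415  0.431  0.611]
grasp uyn [ 123.653 -138.888  223.128]
max step 18.158327343559083 turn deg 0.5057729049699966
[[[15.8, 8.9, 1.0, 0.009, -0.001, 0.0, 0.0], [15.8, 8.9, 0.9, 0.009, -0.001, 0.0, 0.0], [15.8, 8.9, 0.8, 0.009, -0.001, 0.0, 0.0], [15.8, 8.9, 0.7, 0.009, -0.001, 0.0, 0.0], [15.8, 8.9, 0.6, 0.009, -0.001, 0.0, 0.0]]]
```

```bash
python3 -m jog '[[[16,9,1,0.009,0,0,0],[16,9,1,0.009,0,0,0],[16,9,1,0.009,0,0,0],[16,9,1,0.009,0,0,0],[16,9,0,0.009,0,0,0]]]'
python3 -m jog '[[[0,0,0,0,0,0,0],[0,0,0,0,0,0,0]]]'
python3 - <<'E'
from h import *
gp(); go(-.48,(165,-65,118),6,0)
E
```

```text
clock: 18.9
position: [0.4886, -0.1303, 0.3872]
tool_rot: [2.666, -0.003, 1.421]
force: [-0.3, 0.7, -0.7]
grip_width: -0.0
finger_force: 0.0
clock: 19.1
position: [0.488, -0.1314, 0.3871]
tool_rot: [2.665, -0.002, 1.421]
force: [-0.8, -0.4, -0.4]
grip_width: 0.0003
finger_force: 0.0
clock 19.1 position [ 0.488 -0.131  0.387] tool_rot [ 2.665 -0.002  1.421] force [-0.757 -0.386 -0.415] grip_width 0.0 finger_force 0.0 qpos [-0.857  0.093  1.098  2.128 -0.242  0.506  0.252]
grasp uyn [164.412 -59.833 213.444]
max step 15.925101002126793 turn deg 0.043231347583308294
[[[-0.9, 2.2, 15.7, -0.001, -0.0, -0.0, 0.0], [-0.9, 2.2, 15.7, -0.001, -0.0, -0.0, 0.0], [-0.9, 2.2, 15.8, -0.001, -0.0, -0.0, 0.0], [-0.9, 2.2, 15.8, -0.001, -0.0, -0.0, 0.0], [-0.9, 2.2, 15.8, -0.001, -0.0, -0.0, 0.0]]]
[[[-0.8, 2.1, 15.8, -0.001, -0.0, -0.0, 0.0]]]
```

```bash
python3 -m jog '[[[-1,2,16,0,0,0,0],[-1,2,16,0,0,0,0],[-1,2,16,0,0,0,0],[-1,2,16,0,0,0,0],[-1,2,16,0,0,0,0]]]'
python3 -m jog '[[[-1,2,15,0,0,0,0],[0,0,0,0,0,0,0]]]'
python3 - <<'E'
from h import *
gp(); go(-.48,(165,-145,118),8,0)
E
```

```text
clock: 19.6
position: [0.5321, -0.1444, 0.32]
tool_rot: [2.665, -0.003, 1.418]
force: [0.6, 0.3, 0.2]
grip_width: 0.0002
finger_force: 0.0
clock: 19.8
position: [0.5403, -0.1468, 0.3071]
tool_rot: [2.667, -0.002, 1.418]
force: [-0.5, -0.6, -0.0]
grip_width: 0.0
finger_force: 0.0
clock 19.8 position [ 0.54  -0.147  0.307] tool_rot [ 2.667 -0.002  1.418] force [-0.529 -0.556 -0.009] grip_width 0.0 finger_force 0.0 qpos [-0.398  0.338  0.704  2.106 -0.735  0.378  0.707]
grasp uyn [162.714 -67.277 116.91 ]
max step 9.713310663802392 turn deg 0.04279766409804408
[[[-9.7, 0.3, -0.2, -0.001, -0.0, -0.0, 0.0], [-9.7, 0.3, -0.2, -0.001, -0.0, -0.0, 0.0], [-9.7, 0.2, -0.2, -0.001, -0.0, -0.0, 0.0], [-9.7, 0.2, -0.2, -0.001, -0.0, -0.0, 0.0], [-9.7, 0.2, -0.2, -0.001, -0.0, -0.0, 0.0]]]
[[[-9.7, 0.2, -0.2, -0.001, -0.0, -0.0, 0.0], [-9.7, 0.2, -0.2, -0.001, -0.0, -0.0, 0.0], [-9.7, 0.2, -0.2, -0.001, -0.0, -0.0, 0.0]]]
```

```bash
python3 -m jog '[[[-10,0,0,0,0,0,0],[-10,0,0,0,0,0,0],[-10,0,0,0,0,0,0],[-10,0,0,0,0,0,0],[-10,0,0,0,0,0,0]]]'
python3 -m jog '[[[-9,0,0,0,0,0,0],[-9,0,0,0,0,0,0],[-7,0,0,0,0,0,0],[0,0,0,0,0,0,0]]]'
python3 - <<'E'
from h import *
o=gp();print('f uyn',frame(P0).T@o['force'])
E
```

```text
clock: 20.3
position: [0.5327, -0.1956, 0.3093]
tool_rot: [2.664, -0.003, 1.419]
force: [0.7, 3.1, 1.6]
grip_width: -0.0004
finger_force: 0.0
clock: 20.7
position: [0.5291, -0.2207, 0.3088]
tool_rot: [2.665, -0.002, 1.419]
force: [-0.0, 0.1, -0.7]
grip_width: -0.0002
finger_force: 0.0
clock 20.7 position [ 0.529 -0.221  0.309] tool_rot [ 2.665 -0.002  1.419] force [-0.023  0.123 -0.703] grip_width -0.0 finger_force 0.0 qpos [-0.161  0.347  0.62   2.065 -0.802  0.431  0.909]
grasp uyn [ 163.807 -142.083  118.202]
f uyn [-0.437  0.118 -0.552]
```

```bash
python3 - <<'E'
from h import *
f=snap('top','top6'); g=snap('side','side6')
for n,x in (('top',f),('side',g)):
    for q in ['bolt_stud','passive_handle','active_handle']:
        print(n,q,[(np.round(seen(P0,d['xyz'])),round(d['conf'],2)) for d in bot.spot_point(q,x)[:2]])
for t in (1.5,1.57,1.65,1.72): print(t,-145+70*np.cos(t)-47*np.sin(t),70*np.sin(t)+47*np.cos(t),'stud',-145+160*np.cos(t)-6*np.sin(t))
a=g['img'][110:260,260:460,::-1]; b=f['img'][120:270,290:490,::-1]
cv2.imwrite('pics/v6.png',cv2.resize(np.vstack([a,b]),(400,600)))
E
```

```text
top bolt_stud []
top passive_handle []
top active_handle [(array([103., 208., 159.]), 0.9)]
side bolt_stud [(array([313., -71.,  78.]), 0.48)]
side passive_handle [(array([ 100., -201.,   69.]), 0.88)]
side active_handle [(array([103., 211., 156.]), 0.72)]
1.5 -186.93066025365135 73.14929754066584 stud -139.66701765279186
1.57 -191.9442422280449 70.03740516063289 stud -150.8725858238737
1.65 -197.39111855380557 66.06187021785783 stud -163.64053237980093
1.72 -201.88336802121643 62.23570070757502 stud -174.7174506394464
```

View pics/v6.png

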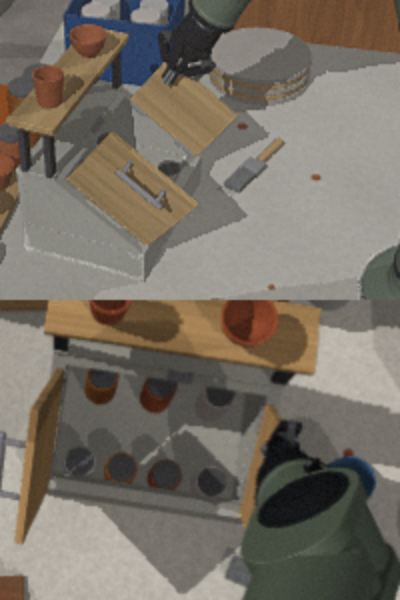

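```bash
python3 -m jog '[[[12,0,0,0,0,0,0],[10,0,-10,0,0,0,0],[5,0,-25,0,0,0,0],[5,0,-30,0,0,0,0],[5,0,-30,0,0,0,0]]]'
python3 -m jog '[[[10,-10,-20,0,0,0,0],[20,-20,-10,0,0,0,0],[30,-15,0,0,0,0,0],[30,-10,0,0,0,0,0],[30,0,0,0,0,0,0]]]'
python3 - <<'E'
from h import *
gp(); p=P0
f=snap('top','top7'); g=snap('side','side7')
for n,x in (('top',f),('side',g)):
    for q in ['bolt_stud','passive_handle','active_handle','bowl','beaker','mug','glaze_jar']:
        print(n,q,[(np.round(d['xyz'],3),np.round(seen(p,d['xyz'])),round(d['conf'],2)) for d in bot.spot_point(q,x)[:2]])
a=g['img'][110:260,260:460,::-1]; b=f['img'][120:270,290:490,::-1]
cv2.imwrite('pics/v7.png',cv2.resize(np.vstack([a,b]),(400,600)))
E
```

```text
clock: 21.6
position: [0.4919, -0.1771, 0.3925]
tool_rot: [2.666, -0.002, 1.419]
force: [-0.0, 1.5, 0.4]
grip_width: -0.0005
finger_force: 0.0
clock: 22.1
position: [0.456, -0.0591, 0.393]
tool_rot: [2.669, -0.004, 1.421]
force: [1.1, -0.3, 0.5]
grip_width: 0.0
finger_force: 0.0
clock 22.1 position [ 0.456 -0.059  0.393] tool_rot [ 2.669 -0.004  1.421] force [ 1.11  -0.336  0.482] grip_width 0.0 finger_force 0.0 qpos [-0.827 -0.085  0.745  2.2    0.292  0.558 -0.434]
grasp uyn [132.756   6.856 242.655]
top bolt_stud [(array([ 0.493, -0.237,  0.268]), array([ 121., -163.,  157.]), 0.61), (array([ 0.626, -0.092, -0.006]), array([  53.,    0., -130.]), 0.17)]
top passive_handle [(array([ 0.53 , -0.273,  0.184]), array([ 106., -193.,   65.]), 0.78), (array([ 0.379, -0.308, -0.003]), array([-119., -251.,   -6.]), 0.6)]
top active_handle [(array([0.536, 0.132, 0.26 ]), array([106., 207., 158.]), 0.68)]
top bowl [(array([ 0.706, -0.176,  0.316]), array([313., -71.,  81.]), 0.93), (array([ 0.375,  0.165, -0.002]), array([-180.,  216.,   38.]), 0.55)]
top beaker [(array([ 0.729, -0.005,  0.31
[... 155 characters left out ...]
ay([  25., -311., -105.]), 0.72)]
top glaze_jar [(array([ 0.492,  0.37 , -0.   ]), array([-109.,  436.,   -9.]), 0.94), (array([ 0.51 , -0.074,  0.072]), array([2., 0., 2.]), 0.51)]
side bolt_stud []
side passive_handle [(array([ 0.522, -0.277,  0.185]), array([ 101., -199.,   69.]), 0.56)]
side active_handle [(array([0.535, 0.134, 0.257]), array([102., 210., 156.]), 0.67)]
side bowl [(array([ 0.707, -0.176,  0.31 ]), array([311., -71.,  76.]), 0.69), (array([ 0.672, -0.096,  0.314]), array([274.,   2., 106.]), 0.45)]
side beaker [(array([ 0.73 , -0.011,  0.313]), array([310.,  96.,  79.]), 0.55)]
side mug []
side glaze_jar [(array([0.491, 0.368, 0.001]), array([-109.,  434.,   -8.]), 0.82)]
```

View pics/v7.png

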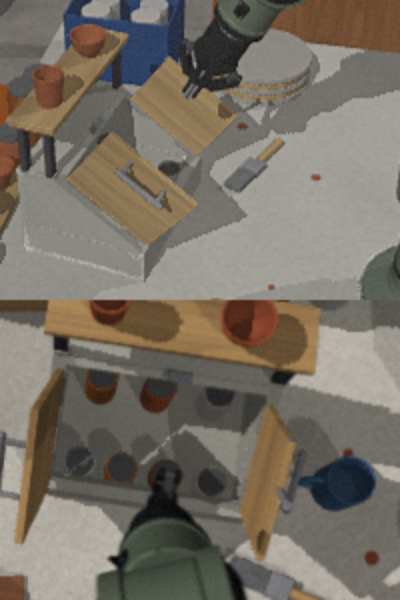

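```bash
python3 -m jog '[[[0,0,0,0,0,0,0],[0,0,0,0,0,0,0]]]'; python3 -c "
from workcell import bot
print(bot.job_done())"
```

```text
clock: 23.1
position: [0.457, -0.0605, 0.3931]
tool_rot: [2.67, -0.003, 1.42]
force: [1.1, -0.8, 0.4]
grip_width: -0.0
finger_force: 0.0
the job is handed in; nothing more can be done
None
```

I opened the overlapping left door to about 1.67 rad, drew the bolt down to its stop, then opened the right door to about 1.65 rad; the pots, mug and jar look unmoved, and I handed the job in at about 23 s with the arm clear (no verdict was returned).

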